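# Set a panel holder to its thickness gauge

## Task

Set the panel holder for the thin panel: take the thinner of the two flat gauges from the wooden rack and lower its blade into the gap between the holder's jaws until the grip rests on the jaws. With the gauge standing there, slide the movable jaw up until the blade is snug between both jaws, then swing the clamp lever fully over so that the jaw stays locked. Leave the gauge standing in the gap, and do not disturb the other gauge or the things around.

Things in the scene. Friction and masses are not known exactly. Their poses are not given: they have to be found in the camera images.
- holder: Fixed grey holder with two upright jaws. Origin at table height under the bed's middle; +x = closing direction (sliding jaw to fixed jaw), +y = side of the lever's knob, z up. Base 290 x 150 mm. Jaws: 140 mm long in y, 20 mm thick in x including a 4 mm cork lining, tops 86 mm above the table; the floor of the gap is 26 mm above the table. The holder does not move.
- fixed_jaw_top (a point): Middle of the top edge of the fixed jaw's cork face (the gap side), 86 mm above the table; axes as the holder's. The gap lies on its -x side.
- sliding_jaw_top (a point): Middle of the top edge of the sliding jaw's cork face (the gap side), 86 mm above the table; axes as the holder's. The gap lies on its +x side. Moves with the sliding jaw.
- sliding_jaw (a joint): Position of the sliding jaw, m; grows towards the fixed jaw. Gap between the cork faces = 0.040 - value; starts at a gap of 13.5 to 18.5 mm. About 2 N of sliding friction plus 12 N per m/s while the lever is loose; stays where it is left.
- thumb_plate (a point): Middle of the top edge of the upright aluminium plate at the rear of the sliding jaw's saddle, to push or pinch: 12 mm thick in holder x, 44 mm wide in y, from 43 to 90 mm above the table, 108 mm behind (-x) the sliding cork face. Nothing stands behind it; 25 mm are free between it and the lever's hub (top 61 mm above the table).
- clamp_lever (a joint): Lever angle, rad, about the vertical axis at lever_pivot: 0 = loose (arm 55 degrees back from holder +y towards -x), 1.222 = locked at its stop (arm 15 degrees forward of +y); clockwise from above. Starts at 0 to 0.3. Takes about 3 N at the knob, up to about 5 N over the last third, where its screw presses a brake shoe on the bed. Stays where it is left.
- lever_knob (a point): On the axis of the upright black knob, 90 mm from the pivot, 89 mm above the table. The knob is a round post about 20 mm across, from 49 to 95 mm above the table. The arm is an 11 mm round bar, 56 mm above the table.
- lever_pivot (a point): Point on the lever's vertical pivot axis at the height of lever_knob (89 mm above the table); it rides on the sliding jaw, 62 mm behind its cork face and 22 mm to holder +y.
- rack: Fixed light wooden rack, 100 x 196 mm, top 74 mm above the table, open at front and back; two slots 66 x 21 mm in its top, 100 mm apart along the rack's y. Origin under its middle at table height. The two gauges hang in the slots by their grips, either one in either slot.
- thin_gauge: Thinner gauge, 180 g: aluminium blade 10 mm thick (gauge x), 60 mm wide (y), reaching 50 mm below a dark wooden grip 34 mm thick (x), 60 mm wide (y), 48 mm high; the metal shows as a 10 mm stripe in the grip's top. Origin: middle of the grip's lower edge, the shoulder that rests on the rack or the jaws; z up through the grip.
- thick_gauge: The other gauge, the same but with a blade 18 mm thick (an 18 mm stripe in the top of the same 34 mm grip). Stays in the rack.
- polish_tin: Round tin, 72 mm across, 24 mm high, to the left of the holder; leave alone.
- dropper: Small dropper bottle, 33 mm across, 102 mm high, to the left of the holder; leave alone.
- masking_tape: Roll of tape, 96 mm across, 25 mm high, to the right of the rack; leave alone.
Mind the look-alikes: they are no part of the job. Leave any purple look-alike of the thin_gauge alone.

How it is judged:
By the outcome, as a careful person would: the job done as asked, in the order asked, and still so for the second after the job is handed in, with the robot touching nothing.
It also fails if it takes over 64 s, if anything falls off the work surface, if the arm or the gripper's body presses on something with over 40 N, if the wrist force passes 120 N, or if a joint passes its speed limit or range.

## Robot

A 6-joint arm with a two-finger parallel gripper is mounted at the origin on a cart in front of the work surface, level with it; the furniture and walls round the work are solid. World frame = base frame: x ahead of the robot, y to its left, z up, the work surface at z = 0. Lengths are in m, angles in rad, forces in N, time in s.
With the tool pointing down it reaches from about 0.35 to 0.975 m from the base axis. Payload 7.1 kg.
Tool frame: the origin (TCP) lies on the centre line of the jaws, within the pads' length; the fingertips stand 17 mm ahead of it and the grasp point (between the pads) lies 2 mm behind it; z points along the fingers, y is the line along which they close (so a half turn about z gives the same grasp; the last joint's range is limited). The gripper opens to 88 mm and grips with 3 to 60 N. Pads are 20 mm wide; open, the fingers measure 115 mm over their backs; the gripper's body (75 mm by 178 mm) begins 61 mm behind the grasp point.
Start: joints at [-1.274, 0.423, 1.63, -0, 1.089, -0.019], TCP at [0.194, -0.594, 0.24] pointing down, gripper open.
Joint ranges: [-3, 3], [-0.9, 2.11], [0.09, 2.58], [-1.31, 4.45], [0.11, 2.69], [-2.54, 2.54]. Speed limits (rad/s): [2.39, 2.39, 3.01, 3.14, 3.14, 3.14].

## Interface

Orientations are given as a rotation vector (axis times angle).
In Python, from bench import ctrl, readout, eyes, finish_job, spotter gives the robot as it stands. Calls block until the motion is done:
- ctrl.move_ptp(position, orientation): joint-space move of the TCP to a pose.
- ctrl.move_linear(position, ori=None, rate=0.15, guard=None): straight line of the TCP; ori=None keeps the orientation; rate is the mean speed in m/s. With guard (N) it stops when the force on the tool has changed by that much, and returns True; else False.
- ctrl.movej(angles): joint-space move.
- ctrl.grip(opening, grip_force=None): finger opening in m; grip_force is the grip in N (None keeps the last); returns when the fingers have stopped.
- ctrl.pause(seconds).
- ctrl.solve_ik(position, orientation): joint angles nearest the present ones, or None.
- readout.sense(): the state.
- eyes.read_camera(name): name is "scene" or "top" or "wrist"; returns a dict with "frame" (480x640x3 uint8, blue, green, red), "intrinsics" (3x3 intrinsics, pixels), "D" ([k1, k2, p1, p2, k3] as OpenCV has them; the pictures are not rectified), "cam_to_world" (4x4, takes a point from camera to world coordinates); the wrist camera has in their place "mount" (4x4, takes a point from camera to tool coordinates, whose origin is the TCP and whose axes are the flange's). Camera axes: x right, y up, looking along -z (the intrinsics and any distortion apply to the point x, -y, -z); pixel columns grow to the right and rows downward; lengths in m; the calibration is good to about 2 mm. A picture is of the moment at which its call begins: read the wrist's pose just before it. There is no depth.
A pose or a line that the arm cannot do raises ctrl.Unreachable and nothing moves.
- finish_job(): hands the job in; it is judged then, once.
Trained networks look in the newest picture that a camera, given by its name, has taken for a name from the list of things; names that differ only in an ending like _2 or _b are one class to them, and where a whole thing is asked for, a point or a joint stands for the part that bears it (a point fixed in the world has none). Each returns a list of dicts, best first, with "p" (0 to 1); they miss things now and then, are a little off and sometimes report something else, mostly with a low value. They report only what shows in the picture. A call takes as long as a camera call. They do not tell look-alikes from the thing itself.
- spotter.silhouettes(camera, target): "pixels" (480x640 bool, what is visible of it) and "pixel" ([column, row] in pixels, amid what is visible of it).
- spotter.pinpoint(camera, target): "pixel" ([column, row] in pixels: a listed point, or the origin of a listed thing).
The state is a dict: "time_s": time; "q": joint angles; "qvel": joint speeds; "tau": joint torques, N m; "ee_pos": TCP position; "tcp_rot": TCP orientation; "wrist_force": force on the tool from outside, world axes, zero at the start; "ft_torque": the same for the moment, N m; "grip_width": finger opening in m; "grasp_force": force on a finger pad.
Only numpy, scipy, OpenCV 4.12 (cv2) and the standard library are available. Lean on these libraries where they do the work, as an engineer would, in place of code of your own. Each camera call takes 0.05 s, during which the arm holds its last target. There are 200 camera calls.

## Working session

There is one attempt and no reset: what is moved stays moved. The work goes in short steps, each a Python script; the robot and the scene stay as the last script left them, time stands still between calls to the robot, and variables do not carry over. Pictures are saved under pics/ and viewed, at most 10 in all, crops included, and the job is handed in when it is done.

```bash
ls; mkdir -p pics; cat > h.py <<'E'
import numpy as np, cv2
from bench import ctrl, readout, eyes, finish_job, spotter
from scipy.spatial.transform import Rotation as R
def view(c):
    s=readout.sense(); d=eyes.read_camera(c)
    if "mount" in d:
        T=np.eye(4);T[:3,:3]=R.from_rotvec(s["tcp_rot"]).as_matrix();T[:3,3]=s["ee_pos"];d["cam_to_world"]=T@d["mount"]
    return d
def ray(d,px):
    u=cv2.undistortPoints(np.array([[px]],float),np.array(d["intrinsics"]),np.array(d["D"]))[0,0]
    T=np.array(d["cam_to_world"]);v=T[:3,:3]@np.array([u[0],-u[1],-1.]);return T[:3,3],v/np.linalg.norm(v)
def tri(obs):
    A=np.zeros((3,3));b=np.zeros(3)
    for d,p in obs:
        o,v=ray(d,p);P=np.eye(3)-np.outer(v,v);A+=P;b+=P@o
    x=np.linalg.solve(A,b)
    return x,[float(np.linalg.norm((np.eye(3)-np.outer(v,v))@(x-o))) for o,v in (ray(d,p) for d,p in obs)]
def atz(d,px,z):
    o,v=ray(d,px);return o+v*(z-o[2])/v[2]
def proj(d,X):
    T=np.linalg.inv(d["cam_to_world"]);p=T[:3,:3]@np.asarray(X)+T[:3,3]
    return cv2.projectPoints(np.array([[p[0],-p[1],-p[2]]]),np.zeros(3),np.zeros(3),np.array(d["intrinsics"]),np.array(d["D"]))[0].ravel()
E
cat > a.py <<'E'
from h import *
D={}
for c in ("scene","top"):
    D[c]=view(c); cv2.imwrite(f"pics/{c}0.png",D[c]["frame"])
    print(c,np.round(D[c]["cam_to_world"][:3],2).tolist())
for t in "holder fixed_jaw_top sliding_jaw_top thumb_plate lever_knob lever_pivot rack thin_gauge thick_gauge polish_tin dropper masking_tape".split():
    r={c:spotter.pinpoint(c,t) for c in D}
    print(t,{c:[(np.round(x["pixel"]).tolist(),round(x["p"],2)) for x in r[c][:4]] for c in r})
    if r["scene"] and r["top"]:
        x,e=tri([(D[c],r[c][0]["pixel"]) for c in D]);print("   ",x.round(4),np.round(e,4))
print(readout.sense()["time_s"])
E
python3 a.py
```

```text
pics
scene [[0.62, 0.5, -0.61, -0.32], [-0.79, 0.37, -0.49, -0.76], [-0.02, 0.78, 0.62, 0.99]]
top [[0.01, 0.99, -0.17, 0.36], [-1.0, 0.01, 0.0, -0.04], [0.0, 0.17, 0.99, 1.46]]
holder {'scene': [([276.0, 239.0], 0.97)], 'top': [([243.0, 250.0], 0.98)]}
    [ 0.578   0.1627 -0.0056] [0.0049 0.0049]
fixed_jaw_top {'scene': [([259.0, 202.0], 0.89)], 'top': [([218.0, 235.0], 0.88)]}
    [0.5911 0.2196 0.0992] [0.0059 0.0059]
sliding_jaw_top {'scene': [([265.0, 200.0], 0.96)], 'top': [([222.0, 239.0], 0.59)]}
    [0.5834 0.1988 0.1177] [0.0026 0.0026]
thumb_plate {'scene': [([282.0, 221.0], 0.97)], 'top': [([264.0, 249.0], 0.97)]}
    [0.5588 0.1034 0.0999] [0.0036 0.0036]
lever_knob {'scene': [([218.0, 210.0], 0.59), ([262.0, 235.0], 0.58), ([277.0, 238.0], 0.31)], 'top': [([262.0, 281.0], 0.81)]}
    [0.4288 0.1257 0.2129] [0.0569 0.0569]
lever_pivot {'scene': [([265.0, 216.0], 0.53)], 'top': [([243.0, 252.0], 0.57)]}
    [0.5498 0.1558 0.0989] [0.0065 0.0065]
rack {'scene': [([410.0, 316.0], 0.61)], 'top': [([430.0, 265.0], 0.71)]}
    [ 0.5402 -0.3233 -0.0029] [0.0045 0.0045]
thin_gauge {'scene': [([393.0, 284.0], 0.74), ([353.0, 273.0], 0.74)], 'top': [([415.0, 210.0], 0.83), ([417.0, 262.0], 0.81), ([364.0, 257.0], 0.77)]}
    [ 0.6512 -0.253   0.0032] [0.0406 0.0406]
thick_gauge {'scene': [([409.0, 317.0], 0.72), ([421.0, 305.0], 0.7)], 'top': [([455.0, 266.0], 0.6)]}
    [ 0.5148 -0.3596  0.0483] [0.0193 0.0193]
polish_tin {'scene': [([216.0, 210.0], 0.61)], 'top': [([150.0, 247.0], 0.96)]}
    [ 0.5755  0.4133 -0.0018] [0.0029 0.0029]
dropper {'scene': [([232.0, 194.0], 0.72)], 'top': [([145.0, 221.0], 0.71)]}
    [0.6477 0.4201 0.0176] [0.0051 0.0051]
masking_tape {'scene': [], 'top': [([487.0, 228.0], 0.73)]}
1.3
```

```bash
python3 - <<'E'
import cv2
s=cv2.imread("pics/scene0.png");t=cv2.imread("pics/top0.png")
cv2.imwrite("pics/s1.png",cv2.resize(s[160:360,190:460],(800,593),interpolation=cv2.INTER_CUBIC))
cv2.imwrite("pics/t1.png",cv2.resize(t[180:330,190:510],None,fx=2.5,fy=2.5,interpolation=cv2.INTER_CUBIC))
E
```

```text
(no output)
```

View pics/s1.png

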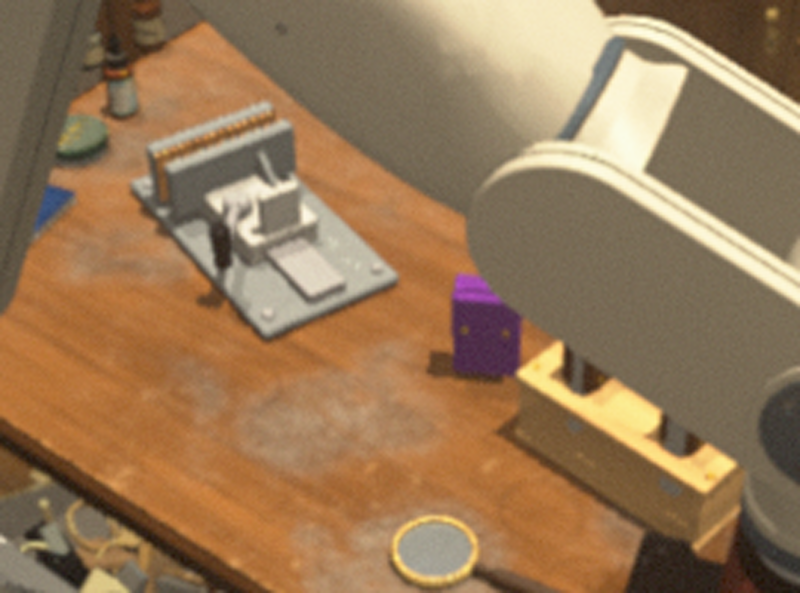

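View pics/t1.png

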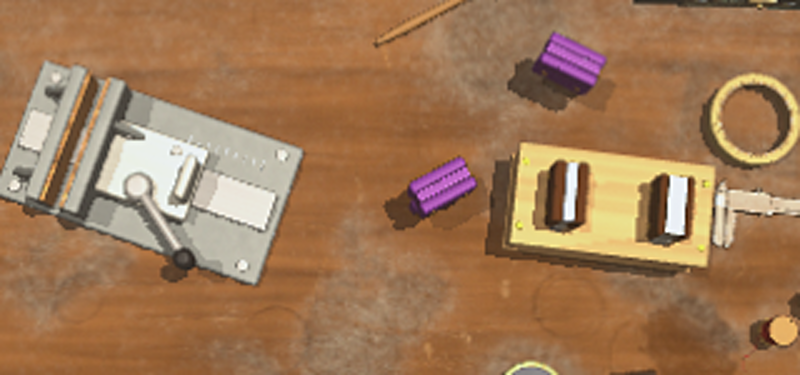

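The top crop shows the rack with two wooden gauges. The left-slot one (crop 567,195; full about 417,258) has the narrow stripe and the right-slot one (crop 671,207; full about 458,263) has the wide stripe. Two purple look-alikes stand outside the rack at full px (418,206) and (367,254). The left-slot gauge fits the thin one; I'll confirm it with the wrist camera.

```bash
cat >> h.py <<'E'
def down(deg):  # tool y (closing line) at world angle deg, tool z down
    a=np.radians(deg);y=np.array([np.cos(a),np.sin(a),0]);z=np.array([0,0,-1.]);return R.from_matrix(np.c_[np.cross(y,z),y,z]).as_rotvec()
def go(p,deg):
    q=ctrl.solve_ik(p,down(deg)); print("q",None if q is None else np.round(q,2)); ctrl.move_ptp(p,down(deg))
E
cat > b.py <<'E'
from h import *
t=view("top")
g=atz(t,(417,258),.12); g2=atz(t,(458.5,262.5),.12); print("coarse",g.round(3),g2.round(3))
s=readout.sense();print(R.from_rotvec(s["tcp_rot"]).as_matrix().round(2).tolist())
m=eyes.read_camera("wrist")["mount"];print(np.round(m,3).tolist())
best=None
for deg in (83,-97):
    q=ctrl.solve_ik([g[0],g[1],.3],down(deg));print(deg,None if q is None else np.round(q,2))
    if q is not None and (best is None or abs(q[5])<best[0]): best=(abs(q[5]),deg)
deg=best[1];Rt=R.from_rotvec(down(deg)).as_matrix();off=Rt@m[:3,3];off[2]=0
mid=(g+g2)/2
D=[]
for k,sh in enumerate(([0,.05,0],[0,-.05,0])):
    p=mid-off+np.array(sh);p[2]=.3
    go(p,deg);ctrl.pause(.2);d=view("wrist");D.append(d);cv2.imwrite(f"pics/w{k}.png",d["frame"])
    for n in ("thin_gauge","thick_gauge","rack"):
        r=spotter.pinpoint("wrist",n);print(k,n,[(np.round(x["pixel"],1).tolist(),round(x["p"],2),atz(d,x["pixel"],.074).round(3)[:2].tolist()) for x in r])
print(readout.sense()["time_s"])
E
python3 b.py
```

```text
coarse [ 0.538 -0.266  0.12 ] [ 0.528 -0.366  0.12 ]
[[0.95, 0.31, 0.0], [0.31, -0.95, -0.0], [0.0, 0.0, -1.0]]
[[-0.001, 0.971, 0.241, 0.065], [1.0, 0.001, -0.001, 0.001], [-0.001, 0.241, -0.971, -0.144], [0.0, 0.0, 0.0, 1.0]]
83 [-0.48  0.33  1.63  0.    1.19 -1.93]
-97 [-0.48  0.33  1.63 -0.    1.19  1.21]
q [-0.52  0.22  1.77 -0.    1.15  1.17]
0 thin_gauge [([205.3, 144.2], 0.84, [0.549, -0.16]), ([324.5, 131.9], 0.74, [0.546, -0.27]), ([369.2, 141.1], 0.25, [0.532, -0.31])]
0 thick_gauge [([436.7, 135.3], 0.71, [0.53, -0.372])]
0 rack [([368.9, 139.7], 0.76, [0.534, -0.31])]
q [-0.67  0.31  1.65 -0.    1.18  1.02]
1 thin_gauge [([109.5, 157.6], 0.76, [0.548, -0.166]), ([216.2, 150.3], 0.59, [0.542, -0.267])]
1 thick_gauge [([331.9, 149.2], 0.69, [0.53, -0.373])]
1 rack [([280.6, 151.3], 0.6, [0.534, -0.326])]
4.2917
```

View pics/w0.png

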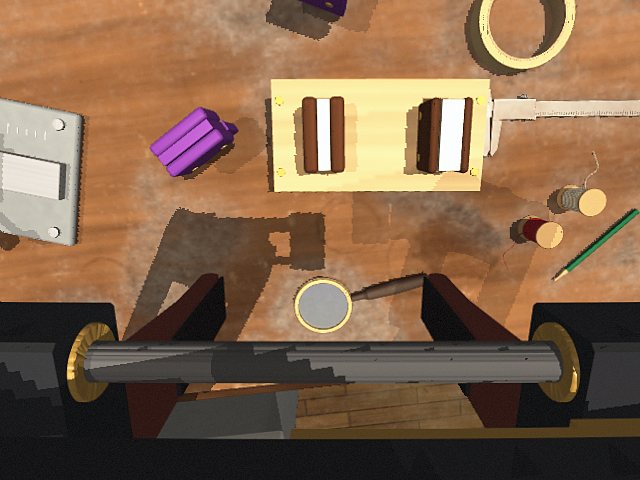

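w0 confirms it. The rack's left gauge at about (324,134) has the narrow 14 px stripe, and the right one at about (450,135) has the wide 28 px stripe. The purple block at (192,142) is a look-alike. I'll measure the stripe from both views, then look at the holder.

```bash
cat > c.py <<'E'
from h import *
import pickle
def stripe(img,roi):
    x0,y0,x1,y1=roi;h=cv2.cvtColor(img,cv2.COLOR_BGR2HSV)[y0:y1,x0:x1]
    m=((h[...,1]<40)&(h[...,2]>150)).astype(np.uint8)
    n,l,st,c=cv2.connectedComponentsWithStats(m);k=1+np.argmax(st[1:,4])
    r=cv2.minAreaRect(np.argwhere(l==k)[:,::-1].astype(np.float32));b=cv2.boxPoints(r)+[x0,y0]
    b=b[np.argsort(b[:,1])];return b[:2].mean(0),b[2:].mean(0),r[1]
# poses of two earlier views: second is the current one; recompute first by going there is a waste -> re-view now and after move
p1=readout.sense()["ee_pos"]
d1=view("wrist")
s1=stripe(d1["frame"],(195,85,245,195)); print(s1)
go([.50,-.17,.33],-97) if False else ctrl.move_linear(np.array(p1)+[0,.1,0],rate=.3); ctrl.pause(.2)
d0=view("wrist"); s0=stripe(d0["frame"],(300,85,347,190)); print(s0)
for i in (0,1):
    x,e=tri([(d0,s0[i]),(d1,s1[i])]);print("stripe end",x.round(4),np.round(e,4))
c,e=tri([(d0,(s0[0]+s0[1])/2),(d1,(s1[0]+s1[1])/2)]);a=[atz(d,s[1],.122)-atz(d,s[0],.122) for d,s in((d0,s0),(d1,s1))]
print("centre",c.round(4),e,[(np.degrees(np.arctan2(v[1],v[0])),np.linalg.norm(v)) for v in a], [atz(d,(s[0]+s[1])/2,.122).round(4) for d,s in((d0,s0),(d1,s1))])
# holder
m=d0["mount"];deg=-109;Rt=R.from_rotvec(down(deg)).as_matrix();off=Rt@m[:3,3];hx=np.array([np.cos(np.radians(71)),np.sin(np.radians(71)),0])
V=[]
for k,sh in enumerate((-.06,.05)):
    p=np.array([.575,.175,0])-off+hx*sh+Rt@[-.035,0,0];p[2]=.28
    go(p,deg);ctrl.pause(.2);d=view("wrist");V.append(d);cv2.imwrite(f"pics/h{k}.png",d["frame"])
    for n in "fixed_jaw_top sliding_jaw_top thumb_plate lever_knob lever_pivot".split():
        d[n]=[(x["pixel"],x["p"]) for x in spotter.pinpoint("wrist",n)[:2]]; print(k,n,[(np.round(a,1),round(b,2)) for a,b in d[n]])
for n in "fixed_jaw_top sliding_jaw_top thumb_plate lever_knob lever_pivot".split():
    if V[0][n] and V[1][n]:
        x,e=tri([(d,d[n][0][0]) for d in V]);print(n,x.round(4),np.round(e,4))
pickle.dump(V,open("V.pkl","wb"));print(readout.sense()["time_s"])
E
python3 c.py
```

```text
(array([199.65493572, 115.58926773]), array([205.8197422 , 185.45708466]), (70.13926696777344, 11.80706787109375))
(array([322.76021767,  99.86777115]), array([324.7124157 , 170.14687729]), (70.30621337890625, 12.634016036987305))
stripe end [ 0.5693 -0.2712  0.1202] [0.0001 0.0001]
stripe end [ 0.5146 -0.2661  0.1219] [0.0002 0.0002]
centre [ 0.5424 -0.2687  0.121 ] [3.262887312857305e-05, 3.262887312855746e-05] [(np.float64(174.55834494784443), np.float64(0.05445028736312418)), (np.float64(174.10229551452383), np.float64(0.055158457813668106))] [array([ 0.5424, -0.2687,  0.122 ]), array([ 0.5423, -0.269 ,  0.122 ])]
q [ 0.29  0.16  1.89 -0.    1.08  2.2 ]
0 fixed_jaw_top [(array([188.7,  91.4]), 0.9)]
0 sliding_jaw_top [(array([208.4,  92.9]), 0.7)]
0 thumb_plate [(array([341.5,  92.9]), 0.67), (array([185.4,  93. ]), 0.43)]
0 lever_knob [(array([371.6, 185.5]), 0.97)]
0 lever_pivot [(array([281.4, 124.1]), 0.85)]
q [ 0.45  0.28  1.74 -0.    1.12  2.36]
1 fixed_jaw_top [(array([318.7,  92.1]), 0.86)]
1 sliding_jaw_top [(array([341.9,  91.6]), 0.62)]
1 thumb_plate [(array([472.7,  91.4]), 0.85)]
1 lever_knob [(array([495.3, 184.7]), 0.84)]
1 lever_pivot [(array([413.3, 121.9]), 0.8)]
fixed_jaw_top [0.6018 0.2211 0.077 ] [0.0008 0.0008]
sliding_jaw_top [0.594  0.2035 0.0861] [0. 0.]
thumb_plate [0.559  0.0998 0.0807] [0.0004 0.0004]
lever_knob [0.477  0.0992 0.0797] [0.0001 0.0001]
lever_pivot [0.5515 0.1553 0.0876] [0.0005 0.0005]
8.1083
```

View pics/h0.png

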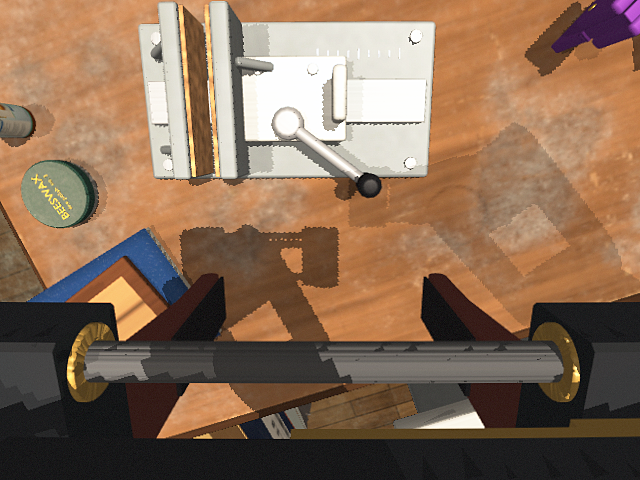

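View pics/h1.png

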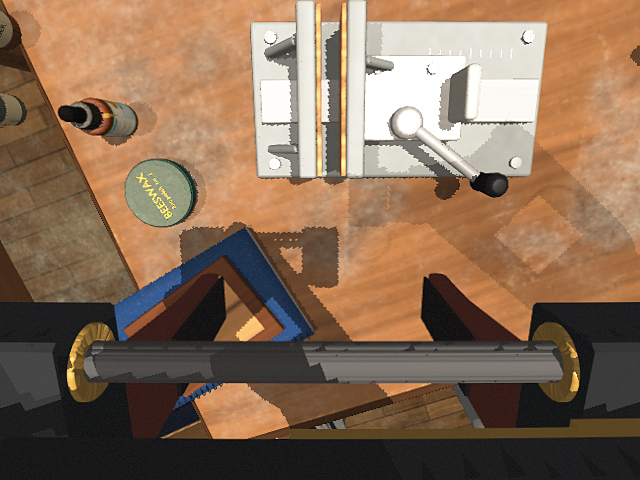

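h0 and h1 show the holder with the two cork-lined jaws. In h1 the fixed cork is at col about 319 and the sliding cork at about 344, over rows 0–178. The thumb plate is at (472,91), the pivot at (407,122) and the knob at (490,184). Next I'll extract the cork lines numerically.

```bash
cat > d.py <<'E'
from h import *
import pickle
V=pickle.load(open("V.pkl","rb"))
def runs(m):
    d=np.diff(np.r_[0,m.astype(int),0]);return list(zip(np.where(d==1)[0],np.where(d==-1)[0]))
for k,(c0,c1) in ((1,(300,366)),(0,(165,240))):
    d=V[k];h=cv2.cvtColor(d["frame"],cv2.COLOR_BGR2HSV);S=h[...,1]
    print(k,"rows sample",[ (r,S[r,c0:c1].tolist()) for r in ((60,) if k else ())])
    E=[[],[]]
    for r in range(15,165,3):
        q=[x for x in runs(S[r,c0:c1]>90) if x[1]-x[0]>=3]
        if k==0 and r in(60,120): print(r,[(a+c0,b+c0) for a,b in q])
        if len(q)>=2: E[0].append((r,q[0][0]+c0-.5,q[0][1]+c0-.5)); E[1].append((r,q[-1][0]+c0-.5,q[-1][1]+c0-.5))
    for nm,e in zip(("fixed","sliding"),E):
        e=np.array(e)
        for j in (1,2):
            f=np.polyfit(e[:,0],e[:,j],1);res=e[:,j]-np.polyval(f,e[:,0]);ok=abs(res)<1.5;f=np.polyfit(e[ok,0],e[ok,j],1)
            P=[atz(d,(np.polyval(f,r),r),.086) for r in (20,90,160)];v=P[0]-P[2]
            print(k,nm,"edge",j,len(e),ok.sum(),"mid",P[1].round(4),"yaw(hx)",round(np.degrees(np.arctan2(v[1],v[0]))+90,2))
E
python3 d.py
```

```text
1 rows sample [(60, [11, 15, 12, 11, 12, 11, 13, 13, 13, 11, 13, 11, 11, 17, 16, 6, 157, 135, 124, 126, 153, 16, 12, 16, 19, 20, 14, 12, 11, 17, 15, 9, 12, 12, 18, 14, 18, 6, 36, 125, 154, 152, 143, 127, 119, 132, 135, 15, 15, 21, 13, 12, 13, 12, 12, 11, 12, 10, 10, 11, 12, 12, 10, 12, 18, 18])]
1 fixed edge 1 47 47 mid [0.6022 0.2234 0.086 ] yaw(hx) 71.31
1 fixed edge 2 47 47 mid [0.6009 0.2195 0.086 ] yaw(hx) 71.34
1 sliding edge 1 47 47 mid [0.5961 0.2057 0.086 ] yaw(hx) 71.25
1 sliding edge 2 47 47 mid [0.5941 0.2    0.086 ] yaw(hx) 71.04
0 rows sample []
60 [(np.int64(182), np.int64(206)), (np.int64(208), np.int64(212))]
120 [(np.int64(187), np.int64(210)), (np.int64(212), np.int64(216))]
0 fixed edge 1 48 47 mid [0.6027 0.2215 0.086 ] yaw(hx) 71.3
0 fixed edge 2 48 46 mid [0.5964 0.2035 0.086 ] yaw(hx) 71.41
0 sliding edge 1 48 31 mid [0.5958 0.2019 0.086 ] yaw(hx) 70.97
0 sliding edge 2 48 33 mid [0.5946 0.1985 0.086 ] yaw(hx) 71.09
```

```bash
cat > e.py <<'E'
from h import *
ctrl.grip(.07)
go([.5424,-.2687,.22],-95.7)
print("guard",ctrl.move_linear([.5424,-.2687,.102],rate=.12,guard=12))
print(readout.sense()["ee_pos"])
ctrl.grip(.0,grip_force=35);s=readout.sense();print("w",s["grip_width"],s["grasp_force"])
ctrl.move_linear([.5424,-.2687,.25],rate=.15);s=readout.sense();print("lift",s["grip_width"],s["grasp_force"],s["wrist_force"])
c=np.array([.5982,.2117,.235]);go(c-[0,.02,0],-108.7);ctrl.move_linear(c,rate=.1);ctrl.pause(.2)
s=readout.sense();print("hover",s["ee_pos"],R.from_rotvec(s["tcp_rot"]).as_matrix().round(3).tolist())
d=view("wrist");cv2.imwrite("pics/k0.png",d["frame"])
print("pix of tool pts",[proj(d,c+np.array([0,0,z])).round(1).tolist() for z in(.02,-.03,-.078)])
t=view("top");cv2.imwrite("pics/k1.png",t["frame"])
p=proj(t,c);print(p);x,y=p.astype(int)
im=np.hstack([cv2.resize(t["frame"][y-50:y+50,x-50:x+50],(400,400),interpolation=cv2.INTER_CUBIC),cv2.resize(d["frame"][150:450,170:470],(400,400))])
cv2.imwrite("pics/k2.png",im);print(readout.sense()["time_s"])
E
python3 e.py
```

```text
q [-0.48  0.42  1.69 -0.    1.03  1.19]
guard False
[ 0.54295056 -0.26896286  0.10273866]
w 0.03372058241156134 35.00048518180847
lift 0.03393068836508445 34.999648332595825 [ 0.37572943 -0.23964505 -1.57561844]
q [0.29 0.43 1.63 0.   1.08 2.19]
hover [0.59813617 0.21150178 0.23492021] [[0.947, -0.321, -0.0], [-0.321, -0.947, -0.0], [-0.0, 0.0, -1.0]]
pix of tool pts [[319.9, 340.0], [320.6, 289.1], [321.0, 260.3]]
[208.32251494 223.01830398]
15.7917
```

View pics/k0.png

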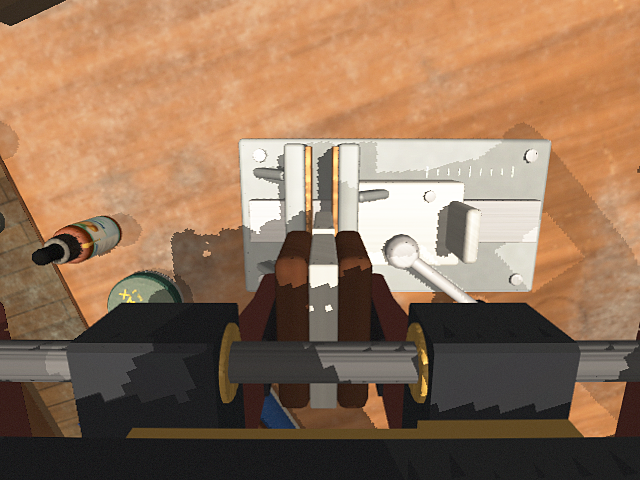

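k0 shows the held gauge with its grip centred at about col 323 and the gap between the corks at cols 312–332, rows 150–230. That is nearly aligned; I'll get the sub-pixel numbers before lowering.

```bash
python3 - <<'E'
from h import *
im=cv2.imread("pics/k0.png");h=cv2.cvtColor(im,cv2.COLOR_BGR2HSV);S=h[...,1].astype(int);Vv=h[...,2].astype(int)
def runs(m):
    d=np.diff(np.r_[0,m.astype(int),0]);return [(int(a),int(b)) for a,b in zip(np.where(d==1)[0],np.where(d==-1)[0]) if b-a>=3]
for r in (155,175,195,215,225): print(r,[(a+290,b+290) for a,b in runs(S[r,290:355]>70)])
for r in (234,238,245,255,262,275,290,330,395,400): print(r,[(a+265,b+265) for a,b in runs(S[r,265:385]<60)])
d=eyes.read_camera("wrist");print(np.round(d["intrinsics"],1).tolist())
E
```

```text
155 [(305, 312), (332, 339)]
175 [(305, 312), (332, 338)]
195 [(305, 312), (331, 338)]
215 [(306, 313), (332, 338)]
225 [(306, 313), (333, 338)]
234 [(265, 287), (312, 334), (360, 385)]
238 [(265, 286), (312, 335), (361, 385)]
245 [(265, 283), (311, 336), (364, 385)]
255 [(265, 279), (310, 337), (368, 385)]
262 [(265, 276), (309, 338), (371, 385)]
275 [(309, 339)]
290 [(309, 338)]
330 [(265, 272), (273, 276), (309, 338), (378, 382)]
395 [(265, 269), (273, 277), (310, 337)]
400 [(310, 337)]
[[388.8, 0.0, 323.0], [0.0, 388.8, 242.3], [0.0, 0.0, 1.0]]
```

```bash
python3 - <<'E'
import cv2
t=cv2.imread("pics/k0.png");cv2.imwrite("pics/k3.png",cv2.resize(t[140:300,260:390],None,fx=3.7,fy=3.7,interpolation=cv2.INTER_NEAREST))
E
```

```text
(no output)
```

View pics/k3.png

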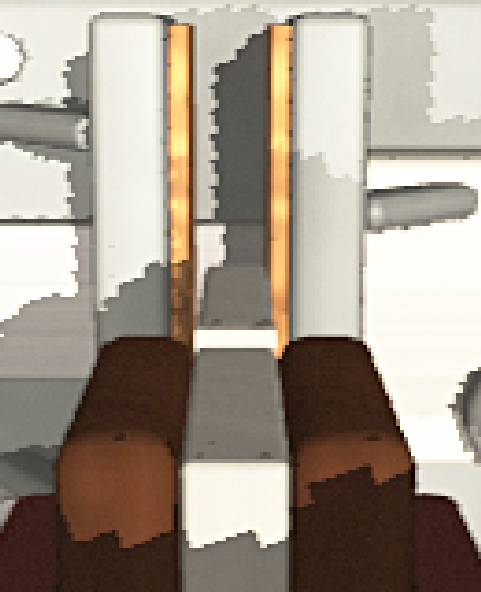

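The gauge's mid-plane is at col 323 at all depths and the gap's is at col 321.5, so I need a shift of about 1.1 mm towards the fixed jaw. The yaw agrees. Lower under guard.

```bash
cat >> h.py <<'E'
HX=np.array([np.cos(np.radians(71.3)),np.sin(np.radians(71.3)),0]);HY=np.array([-HX[1],HX[0],0]);Z=np.array([0,0,1.])
C=np.array([.5982,.2117,0])+.0011*HX
E
cat > f.py <<'E'
from h import *
ctrl.move_linear(C+Z*.175,rate=.1);ctrl.pause(.1)
print("g1",ctrl.move_linear(C+Z*.125,rate=.05,guard=8),readout.sense()["ee_pos"])
print("g2",ctrl.move_linear(C+Z*.108,rate=.025,guard=6));s=readout.sense();print(s["ee_pos"],s["wrist_force"],s["time_s"])
E
python3 f.py
```

```text
g1 False [0.59880379 0.21280257 0.12537077]
g2 True
[0.59860269 0.21272089 0.11398973] [-0.02007083 -0.56833682  3.67018027] 18.3333
```

Seated at z 0.114, against 0.1147 expected. Release, retreat and push the thumb plate.

```bash
cat > g.py <<'E'
from h import *
ctrl.grip(.06);s=readout.sense();p=np.array(s["ee_pos"]);print(s["grip_width"])
ctrl.move_linear([p[0],p[1],.2],rate=.2)
v=C-.06*HX-.045*HX*0+Z*.26-R.from_rotvec(down(-108.7)).as_matrix()[:,0]*.09
go(v,-108.7);ctrl.pause(.2);d=view("wrist");cv2.imwrite("pics/m0.png",d["frame"])
for n in "thin_gauge fixed_jaw_top sliding_jaw_top thumb_plate lever_knob lever_pivot".split():
    r=spotter.pinpoint("wrist",n)[:2]
    for x in r:
        w=atz(d,x["pixel"],.09 if n=="thumb_plate" else .086 if n!="lever_knob" else .089)-C
        print(n,np.round(x["pixel"],1),round(x["p"],2),"holder rel C x,y mm",round(w@HX*1e3,1),round(w@HY*1e3,1))
print(readout.sense()["time_s"])
E
python3 g.py
```

```text
0.06011068295334976
q [0.34 0.26 1.83 0.   1.06 2.23]
thin_gauge [247.1 114.8] 0.9 holder rel C x,y mm -1.9 -0.2
thin_gauge [320.8 122.8] 0.26 holder rel C x,y mm -59.3 5.9
sliding_jaw_top [255.6 116.9] 0.78 holder rel C x,y mm -8.5 1.4
thumb_plate [398.7 118.7] 0.69 holder rel C x,y mm -119.3 3.1
lever_knob [423.4 214.1] 0.93 holder rel C x,y mm -143.1 77.7
lever_pivot [334.7 148.5] 0.62 holder rel C x,y mm -70.2 25.5
lever_pivot [323.  126.4] 0.37 holder rel C x,y mm -61.0 8.6
20.6333
```

View pics/m0.png

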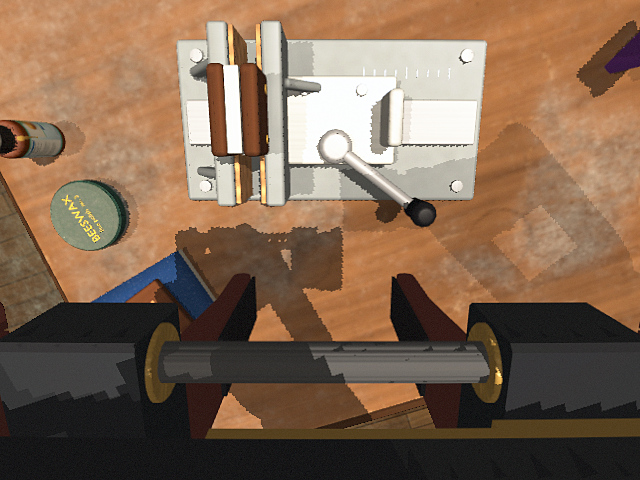

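m0 shows the gauge standing in the gap (grip at about (237,110)), the thumb plate at (396,117), the pivot at (335,147) and the knob at (422,212). Push the plate with closed fingers.

```bash
cat > i.py <<'E'
from h import *
ctrl.grip(.0)
st=C-.150*HX+.002*HY
go(st+Z*.15,-108.7);ctrl.move_linear(st+Z*.083,rate=.15);ctrl.pause(.2)
s=readout.sense();print(s["ee_pos"],s["wrist_force"],s["grip_width"])
f=lambda:(np.array(readout.sense()["ee_pos"])-C)@HX*1e3
print("A",ctrl.move_linear(C-.139*HX+.002*HY+Z*.083,rate=.03,guard=1.6),f())
g=ctrl.move_linear(C-.118*HX+.002*HY+Z*.083,rate=.015,guard=9);s=readout.sense();print("B",g,f(),s["wrist_force"]@HX,s["time_s"])
ctrl.pause(.3);s=readout.sense();print(f(),s["wrist_force"]@HX)
E
python3 i.py
```

```text
q [0.11 0.44 1.85 0.   0.85 2.  ]
[0.5493792  0.0715547  0.08421393] [ 0.25553626  0.15150383 -0.40668063] 0.00034431663113287583
A False -138.8599296509001
B True -124.95168361966141 -0.842438887676501 24.6
-125.38185666194462 0.20816324114405158
```

```bash
cat > j.py <<'E'
from h import *
p=np.array(readout.sense()["ee_pos"]);ctrl.move_linear(p-.02*HX,rate=.1);ctrl.move_linear(p-.02*HX+Z*.1,rate=.25)
v=C-.05*HX+Z*.23-R.from_rotvec(down(-108.7)).as_matrix()[:,0]*.10
go(v,-108.7);ctrl.pause(.2);d=view("wrist");cv2.imwrite("pics/n0.png",d["frame"])
for n in "thin_gauge sliding_jaw_top thumb_plate lever_knob lever_pivot".split():
    r=spotter.pinpoint("wrist",n)[:1]
    for x in r:
        w=atz(d,x["pixel"],.09 if n=="thumb_plate" else .086 if n!="lever_knob" else .089)-C
        print(n,np.round(x["pixel"],1),round(x["p"],2),"holder rel C x,y mm",round(w@HX*1e3,1),round(w@HY*1e3,1))
r=spotter.silhouettes("wrist","lever_knob")[:1]
h=cv2.cvtColor(d["frame"],cv2.COLOR_BGR2HSV)
def runs(m):
    q=np.diff(np.r_[0,m.astype(int),0]);return [(int(a),int(b)) for a,b in zip(np.where(q==1)[0],np.where(q==-1)[0]) if b-a>=3]
for row in (30,40,50,170,180,190): print(row,[(a+150,b+150) for a,b in runs(h[row,150:300,1]>70)])
cv2.imwrite("pics/n1.png",cv2.resize(d["frame"][0:260,150:480],None,fx=2.3,fy=2.3,interpolation=cv2.INTER_CUBIC))
print(readout.sense()["time_s"])
E
python3 j.py
```

```text
q [0.36 0.29 1.86 0.   0.99 2.26]
thin_gauge [245.7  96.6] 0.69 holder rel C x,y mm 1.4 -0.5
thumb_plate [408.7  97.7] 0.71 holder rel C x,y mm -111.6 1.0
lever_knob [437.5 209.6] 0.79 holder rel C x,y mm -137.0 79.1
lever_pivot [337.3 133.5] 0.88 holder rel C x,y mm -62.7 24.7
30 [(150, 173), (229, 250), (251, 256)]
40 [(150, 174), (199, 218), (237, 258)]
50 [(150, 174), (199, 218), (237, 264)]
170 [(150, 184), (237, 262)]
180 [(150, 185), (237, 262)]
190 [(150, 186), (238, 253), (257, 262)]
26.9833
```

View pics/n1.png

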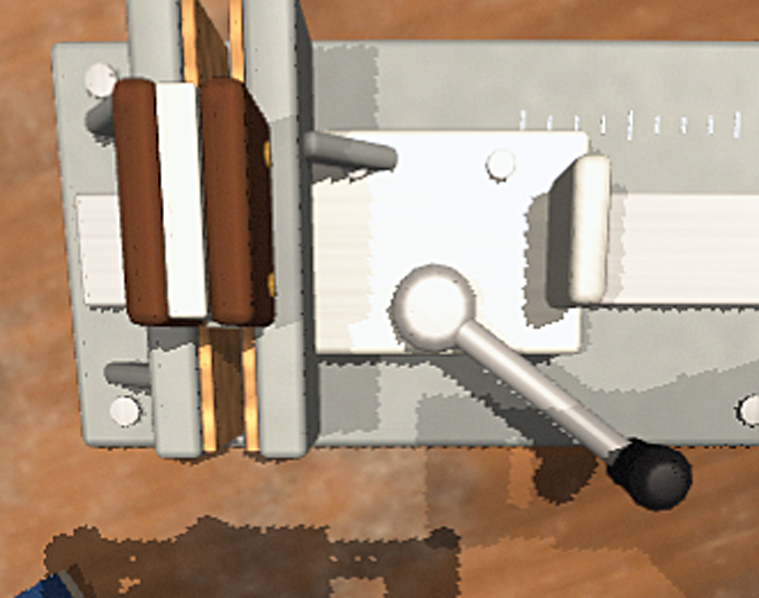

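n1 shows the blade held between the corks, with the gap about the blade's thickness. The jaw moved about 7.5 mm; the pivot is at crop (433,305) and the knob at (655,478). Next I'll swing the lever by straddling the knob, so that only the trailing finger pushes.

```bash
cat > l.py <<'E'
from h import *
PV=C-.063*HX+.0238*HY
def pose(phi,z=.087):
    a=np.radians(phi);return PV+.09*(np.cos(a)*HX+np.sin(a)*HY)+Z*z, down(phi-90+71.3)
ctrl.grip(.044)
p,o=pose(141,.17);q=ctrl.solve_ik(p,o);print(np.round(q,2));ctrl.move_ptp(p,o)
p,o=pose(141);print("down",ctrl.move_linear(p,o,rate=.1,guard=6),readout.sense()["ee_pos"]);ctrl.pause(.1)
f0=np.array(readout.sense()["wrist_force"])
phi=141.
while phi>56:
    phi-=7 if phi>84 else 3
    p,o=pose(phi);g=ctrl.move_linear(p,o,rate=.05,guard=20)
    s=readout.sense();w=np.array(s["wrist_force"])-f0;e=np.array(s["ee_pos"])-PV
    t=R.from_rotvec(s["tcp_rot"]).as_matrix()[:,1]
    print(phi,g,"act",round(np.degrees(np.arctan2(e@HY,e@HX)),1),"Ft",round(w@t,1),"|F|",np.round(np.linalg.norm(w),1))
    if g or -w@t>16: break
print(readout.sense()["time_s"])
E
python3 l.py
```

```text
[ 0.21  0.33  1.97 -0.    0.84 -1.93]
down False [0.48009971 0.11270036 0.08738206]
134.0 False act 134.0 Ft -1.0 |F| 1.1
127.0 False act 127.0 Ft 0.0 |F| 0.9
120.0 False act 120.1 Ft -0.0 |F| 1.3
113.0 False act 113.1 Ft 0.4 |F| 0.5
106.0 False act 106.1 Ft 0.4 |F| 0.7
99.0 False act 99.1 Ft -0.1 |F| 0.4
92.0 False act 92.1 Ft 0.3 |F| 1.0
85.0 False act 85.1 Ft -0.5 |F| 1.0
78.0 False act 78.1 Ft 0.1 |F| 0.6
75.0 False act 75.2 Ft -1.2 |F| 1.5
72.0 False act 72.2 Ft -2.3 |F| 2.7
69.0 False act 69.1 Ft -1.5 |F| 1.8
66.0 False act 67.8 Ft -9.9 |F| 12.2
63.0 False act 67.4 Ft -22.9 |F| 27.4
36.925
```

The stop was reached at tool angle 67.4°, which puts the knob at about 75°. Back off without touching it, and check.

```bash
cat > m.py <<'E'
from h import *
exec(open("l.py").read().split("ctrl.grip")[0].split("import *")[1])
p,o=pose(70);ctrl.move_linear(p,o,rate=.03)
s=readout.sense();print(s["wrist_force"])
ctrl.move_linear(p+Z*.1,o,rate=.15)
v=C-.05*HX+Z*.24-R.from_rotvec(down(-108.7)).as_matrix()[:,0]*.10
go(v,-108.7);ctrl.pause(.2);d=view("wrist");cv2.imwrite("pics/o0.png",d["frame"])
P={}
for n in "thin_gauge thumb_plate lever_knob lever_pivot".split():
    for x in spotter.pinpoint("wrist",n)[:1]:
        w=atz(d,x["pixel"],.09 if n=="thumb_plate" else .086 if n!="lever_knob" else .089)-C;P[n]=w
        print(n,np.round(x["pixel"],1),round(x["p"],2),"x,y mm",round(w@HX*1e3,1),round(w@HY*1e3,1))
k=P["lever_knob"]-P["lever_pivot"];print("phi",np.degrees(np.arctan2(k@HY,k@HX)))
cv2.imwrite("pics/o1.png",cv2.resize(d["frame"][0:260,150:480],None,fx=2.3,fy=2.3,interpolation=cv2.INTER_CUBIC))
print(readout.sense()["time_s"])
E
python3 m.py
```

```text
[ 0.45470632  0.87468856 -0.03209821]
q [0.36 0.28 1.85 0.   1.02 2.26]
thin_gauge [249.8  99.1] 0.92 x,y mm 2.0 0.7
thumb_plate [407.3  97.2] 0.86 x,y mm -111.4 -0.1
lever_knob [314.4 246.4] 0.6 x,y mm -44.3 110.4
lever_pivot [340.2 134. ] 0.59 x,y mm -63.8 25.3
phi 77.07536757618958
41.05
```

View pics/o1.png

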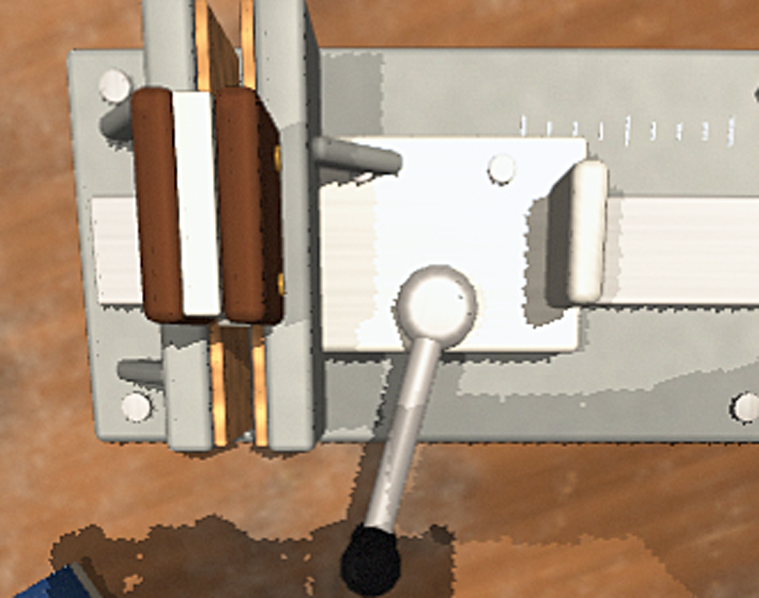

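o1 shows the lever arm about 14–15° forward of +y, with the knob at crop (371,560). That agrees with the hard stop I felt (67.4° + 7.6° = 75.0°). The gauge still stands in the gap and the jaw is unmoved. Handing in.

```bash
python3 -c "
from h import *
print(finish_job())"
```

```text
the job is handed in; nothing more can be done
None
```

I handed in the job at about 41 s: the thin gauge is standing in the gap, the jaw is pushed snug against the blade, and the lever is swung to its locked stop. The judge returned no verdict.

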